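Find the shaken-loose clamp bolt and hold its strap open

ROBOT

A 6-joint arm with a two-finger parallel gripper is mounted at the origin on a cart in front of the work surface, level with it; the furniture and walls round the work are solid. World frame = base frame: x ahead of the robot, y to its left, z up, the work surface at z = 0. Lengths are in m, angles in rad, forces in N, time in s.
With the tool pointing down it reaches from about 0.25 to 0.725 m from the base axis. Payload 4 kg.
Tool frame: the origin (TCP) lies on the mounting face of the last link; the fingertips stand 173 mm ahead of it and the grasp point (between the pads) lies 155 mm ahead of it (bot.pinch_z is the z of the grasp point in the tool frame, in m); z points along the fingers, y is the direction in which the jaws open and shut (so a half turn about z gives the same grasp; the last joint's range is limited). The gripper opens to 85 mm and grips with 20 to 120 N. Pads are 22 mm wide; open, the fingers measure 114 mm over their backs; the gripper's body (76 mm by 85 mm) begins 54 mm behind the grasp point. The pads swing forward as they close: fully open they stand 13 mm farther back than shut.
Start: joints at [-1.123, 0.241, 0.005, 1.335, 0, 1.571], TCP at [0.216, -0.451, 0.405] pointing down, gripper open.
Joint ranges: [-2.72, 2.72], [-1.05, 1.87], [-1.09, 1.28], [-1.99, 2.15], [-1.42, 1.44], [-3.14, 3.14]. Speed limits (rad/s): [2.79, 2.79, 3.14, 3.14, 3.14, 3.14].

INTERFACE

Orientations are given as a rotation vector (axis times angle).
In Python, from workcell import readout, cams, bot gives the robot as it stands.
- The arm moves only by the shell command python3 -m crank 'ROWS'. ROWS is JSON, a list that holds one entry, the list of rows, each a list of 7 numbers: the opening, from -1 (shut) to 1 (fully open), then the shift along the world's x, y, z in units of 20 cm (1.0 is 20 cm), then the turn, a rotation vector about the world's x, y, z in units of 90 degrees (1.0 is 90 degrees). In form: [[[fingers, dx, dy, dz, ax, ay, az], ...]]. A call has 1 to 8 rows; each row is the pose to reach, as a shift and turn from the pose measured when the call began; what a row does not reach only later rows make up. A row lasts 1/8 s, in which the tool goes at most 62.5 mm and 10.7 degrees, less where a joint would pass 70% of its speed; a pose out of reach is approached as far as the arm can. A call with a number of a shift or a turn outside -1 to 1 is refused whole. A call with a gripper value outside its range is refused whole. The fingers move at their own pace and stop on an object; the grip force is fixed at half the most. Time passes only in rows, so rows that repeat a pose let the fingers close. It gives the time, the measured TCP pose, the force and the opening at its end, in the units of the state.
- readout.state(): the state, without advancing time (a new reading comes with each control period).
- cams.camera(name): name is "side" or "top"; returns a dict with "color" (480x640x3 uint8, red, green, blue), "K" (3x3 intrinsics, pixels), "k1" (the pictures are not rectified: a ray, as slopes to the right and down, at radius r is drawn at 1 + k1 r^2 times it, then the intrinsics apply), "eye" and "rotation" of the camera in the world. Camera axes: x right, y down, z forward; pixel columns grow to the right and rows downward; lengths in m; the calibration is good to about 2 mm. A picture is of the moment at which its call begins. There is no depth.
- bot.sign_off(): hands the job in, once; it reports no verdict.
Trained networks look in a picture, given as the dict that the camera call returned (one of the last four; its "shot" number tells which), for a name from the list of things; names that differ only in an ending like _2 or _b are one class to them, and where a whole thing is asked for, a point or a joint stands for the part that bears it (a point fixed in the world has none). Each returns a list of dicts, best first, with "score" (0 to 1); they miss things now and then, are a little off and sometimes report something else, mostly with a low value. They report only what shows in the picture. A call takes as long as a camera call.
- cams.find_in(picture, label): "bbox" ([left, top, width, height] in pixels, round what is visible of it).
- cams.landmark_of(picture, label): "position" ([column, row] in pixels: a listed point, or the origin of a listed thing).
The state is a dict: "time_s": time; "joint_positions": joint angles; "qd": joint speeds; "effort": joint torques, N m; "eef_pos": TCP position; "ee_rot": TCP orientation; "wrist_force": force on the tool from outside, world axes, zero at the start; "wrist_torque": the same for the moment, N m; "finger_gap": finger opening in m.
Only numpy, scipy, OpenCV 4.12 (cv2) and the standard library are available. Lean on these libraries where they do the work, as an engineer would, in place of code of your own. Each camera call takes 0.05 s, during which the arm holds its last target.

TASK

One of the three bolts on the vibration fixture has shaken loose. Going from left to right, tap the top of each bolt lightly with the fingertips (a tap, well under 30 N) to feel which one gives. Then take the loose bolt's strap by its handle bar, swing it up at least half-way to upright and finish holding it open there, so that the bushing under it can be changed; leave the things lying around where they are.

Things in the scene. Friction and masses are not known exactly. Their poses are not given: they have to be found in the camera images.
- fixture: Vibration-test fixture, fixed to the bench: grey metal plate 136 x 290 mm, top at 18 mm, three stations 90 mm apart: 1 left (+y), 2 middle, 3 right. Each: a bronze bushing under a steel strap, hinged at the back, held shut by one bolt. Origin: underside, on station 2's line; x to the back along the straps, y to the left, z up. Highest points: handle bars, 75 mm above the bench.
- bolt_1: Captive black hex-head bolt of the left station, head 19 to 22 mm across, flange 25 mm. Origin: middle of the head's top, 72 mm above the bench; z up its axis. All three look alike. A tight one stands on a stiff spring washer: 1 mm down at 5 N, 1.6 at 10 N. The loose one sinks 6 mm against a soft spring (1 to 3 N) before it gets as stiff, and comes up again.
- bolt_2: Captive black hex-head bolt of the middle station, head 19 to 22 mm across, flange 25 mm. Origin: middle of the head's top, 72 mm above the bench; z up its axis. All three look alike. A tight one stands on a stiff spring washer: 1 mm down at 5 N, 1.6 at 10 N. The loose one sinks 6 mm against a soft spring (1 to 3 N) before it gets as stiff, and comes up again.
- bolt_3: Captive black hex-head bolt of the right station, head 19 to 22 mm across, flange 25 mm. Origin: middle of the head's top, 72 mm above the bench; z up its axis. All three look alike. A tight one stands on a stiff spring washer: 1 mm down at 5 N, 1.6 at 10 N. The loose one sinks 6 mm against a soft spring (1 to 3 N) before it gets as stiff, and comes up again.
- handle_1: Bow handle at the front of the left strap: a level round bar 10 mm thick, 46 mm long between its arms, along the fixture's y. Origin: middle of the bar, 70 mm above the bench when shut, 52 mm in front of the bolt; axes as the fixture's when shut, turning with the strap. Free below the bar for 40 mm, and for 34 mm behind it to the bolt's flange.
- handle_2: Bow handle at the front of the middle strap: a level round bar 10 mm thick, 46 mm long between its arms, along the fixture's y. Origin: middle of the bar, 70 mm above the bench when shut, 52 mm in front of the bolt; axes as the fixture's when shut, turning with the strap. Free below the bar for 40 mm, and for 34 mm behind it to the bolt's flange.
- handle_3: Bow handle at the front of the right strap: a level round bar 10 mm thick, 46 mm long between its arms, along the fixture's y. Origin: middle of the bar, 70 mm above the bench when shut, 52 mm in front of the bolt; axes as the fixture's when shut, turning with the strap. Free below the bar for 40 mm, and for 34 mm behind it to the bolt's flange.
- strap_1 (a joint): Hinge of the left strap (steel, 34 mm wide, 0.25 kg with bolt and handle), rad: 0 shut, grows as the front rises, stops at 1.2. It falls shut when let go. With a tight bolt it moves less than 0.02; with the loose bolt it lifts freely and takes its bolt with it.
- strap_2 (a joint): Hinge of the middle strap (steel, 34 mm wide, 0.25 kg with bolt and handle), rad: 0 shut, grows as the front rises, stops at 1.2. It falls shut when let go. With a tight bolt it moves less than 0.02; with the loose bolt it lifts freely and takes its bolt with it.
- strap_3 (a joint): Hinge of the right strap (steel, 34 mm wide, 0.25 kg with bolt and handle), rad: 0 shut, grows as the front rises, stops at 1.2. It falls shut when let go. With a tight bolt it moves less than 0.02; with the loose bolt it lifts freely and takes its bolt with it.
- hinge_1 (a point): Point on the axis of the left strap's hinge (axis along the fixture's y), at the strap's back: 118 mm behind the handle bar and 24 mm below it when shut. The bar travels on an arc of 120 mm radius about it, up and to the back.
- hinge_2 (a point): Point on the axis of the middle strap's hinge (axis along the fixture's y), at the strap's back: 118 mm behind the handle bar and 24 mm below it when shut. The bar travels on an arc of 120 mm radius about it, up and to the back.
- hinge_3 (a point): Point on the axis of the right strap's hinge (axis along the fixture's y), at the strap's back: 118 mm behind the handle bar and 24 mm below it when shut. The bar travels on an arc of 120 mm radius about it, up and to the back.
- broken_bolt: Bystander: broken steel bolt sample, 36 x 15 x 13 mm, loose on the bench near the fixture; origin at its underside. To be left alone.
- spare_bushing: Bystander: bronze bushing standing on the bench, 32 mm, 24 mm high, loose on the bench near the fixture; origin at its underside. To be left alone.
- screwdriver: Bystander: blue precision screwdriver, 121 x 12 mm, loose on the bench near the fixture; origin at its underside. To be left alone.

How it is judged:
On the way, in this order (a step that is already met when the one before it is completed fails the run):
1. the left bolt's head is tapped with the fingers (over 1 N) (contact force between the fingers and bolt_1 above 1 N), for 0.04 s.
2. the middle bolt's head is tapped with the fingers (over 1 N) (contact force between the fingers and bolt_2 above 1 N), for 0.04 s.
3. the right bolt's head is tapped with the fingers (over 1 N) (contact force between the fingers and bolt_3 above 1 N), for 0.04 s.
4. the loose bolt's strap is lifted by its handle past 0.7 rad (40 degrees), the other two straps shut (((value of joint strap_1 above 0.7 rad and contact force between the fingers and handle_1 above 0.5 N and value of joint each of strap_2, strap_3 below 0.06 rad) or (value of joint strap_2 above 0.7 rad and contact force between the fingers and handle_2 above 0.5 N and value of joint each of strap_1, strap_3 below 0.06 rad) or (value of joint strap_3 above 0.7 rad and contact force between the fingers and handle_3 above 0.5 N and value of joint each of strap_1, strap_2 below 0.06 rad))), for 0.2 s.
At the end, for the whole second after the job is handed in: The strap with the loose bolt stands open by more than 0.7 rad (40 degrees), still, with the fingers holding its handle (over 0.5 N), and the other two straps are shut (under 0.06 rad) (((value of joint strap_1 above 0.7 rad and contact force between the fingers and handle_1 above 0.5 N and value of joint each of strap_2, strap_3 below 0.06 rad and velocity of joint strap_1 between -0.15 and 0.15 rad/s) or (value of joint strap_2 above 0.7 rad and contact force between the fingers and handle_2 above 0.5 N and value of joint each of strap_1, strap_3 below 0.06 rad and velocity of joint strap_2 between -0.15 and 0.15 rad/s) or (value of joint strap_3 above 0.7 rad and contact force between the fingers and handle_3 above 0.5 N and value of joint each of strap_1, strap_2 below 0.06 rad and velocity of joint strap_3 between -0.15 and 0.15 rad/s))); the arm keeps its last pose, push and grip.
It fails at once if a bolt is struck or pressed with more than 30 N (contact force between any of the fingers, the arm and bolt_1 above 30 N or contact force between any of the fingers, the arm and bolt_2 above 30 N or contact force between any of the fingers, the arm and bolt_3 above 30 N).
It fails at once if a bystander is moved by more than 20 mm (distance of any of broken_bolt, spare_bushing, screwdriver from where it was at the start of the episode above 0.02 m).
It also fails if it takes over 48 s, if anything falls off the work surface, if the arm or the gripper's body presses on something with over 40 N, if the wrist force passes 120 N, or if a joint passes its speed limit or range.

## Working session

There is one attempt and no reset: what is moved stays moved. The work goes in short steps, Python scripts to look and compute and a shell command to move; the robot and the scene stay as the last step left them, time stands still between calls to the robot, and variables do not carry over. Pictures are saved under pics/ and viewed, and the job is handed in when it is done.

```bash
mkdir -p pics
cat > h.py <<'E'
import numpy as np,cv2
from workcell import readout,cams,bot
def ray(p,uv):
    K=np.array(p["K"]);d=np.array([(uv[0]-K[0,2])/K[0,0],(uv[1]-K[1,2])/K[1,1]])
    u=d.copy()
    for _ in range(30): u=d/(1+p["k1"]*(u@u))
    v=np.array(p["rotation"])@np.array([u[0],u[1],1]);return np.array(p["eye"]),v/np.linalg.norm(v)
def atz(p,uv,z):
    e,v=ray(p,uv);return e+v*(z-e[2])/v[2]
def proj(p,X):
    K=np.array(p["K"]);c=np.array(p["rotation"]).T@(np.array(X)-np.array(p["eye"]));u=c[:2]/c[2];u=u*(1+p["k1"]*(u@u))
    return K[0,0]*u[0]+K[0,2],K[1,1]*u[1]+K[1,2]
def save(p,n): cv2.imwrite("pics/"+n,np.ascontiguousarray(p["color"][:,:,::-1]))
E
python3 - <<'E'
from h import *
print(readout.state())
for c in("top","side"):
    p=cams.camera(c);save(p,c+"0.png");print(c,p["eye"],p["rotation"],p["k1"],p["K"])
    for l,z in(("bolt_1",.072),("handle_1",.07),("fixture",0),("hinge_1",.046),("broken_bolt",0),("spare_bushing",0),("screwdriver",0)):
        for r in cams.landmark_of(p,l)[:5]: print(l,np.round(r["position"]),round(r["score"],2),np.round(atz(p,r["position"],z),4))
E
```

```text
{'time_s': 0.0, 'joint_positions': array([-1.12299063e+00,  2.41432477e-01,  3.73164205e-03,  1.33516072e+00,
       -8.06150012e-06,  1.57081721e+00]), 'qd': array([ 0.00130889, -0.0015073 ,  0.00068398,  0.00017549, -0.0009067 ,
       -0.0010031 ]), 'effort': array([ 1.62005534e-03, -3.72316289e+01,  2.52408439e+01,  1.69765443e-02,
        1.24300936e-04, -7.15238855e-06]), 'eef_pos': array([ 0.21638296, -0.45047029,  0.40380565]), 'ee_rot': array([-3.06121870e+00, -6.97070279e-01,  7.32209015e-04]), 'wrist_force': array([-0.20980215,  0.46725972,  0.6313428 ]), 'wrist_torque': array([ 0.01228587,  0.07107656, -0.02658275]), 'finger_gap': 0.08581046854802868}
top [ 0.53294871 -0.15885349  0.94028352] [-2.22212946  2.17740766 -0.05631247] -0.03533080386104946 [[542.98586483   0.         323.46525034]
 [  0.         542.98586483 240.2130492 ]
 [  0.           0.           1.        ]]Traceback (most recent call last):
  File "<stdin>", line 6, in <module>
  File "h.py", line 9, in atz
    e,v=ray(p,uv);return e+v*(z-e[2])/v[2]
                                      ~^^^
IndexError: invalid index to scalar variable.
```

Rotation is a rotation vector.

```bash
sed -i 's/np.array(p\["rotation"\])/R(p)/g' h.py
cat >> h.py <<'E'
def R(p): return cv2.Rodrigues(np.array(p["rotation"],float))[0]
E
python3 - <<'E'
from h import *
for c in("top","side"):
    p=cams.camera(c);save(p,c+"0.png");print(c,p["eye"],R(p)[:,2])
    for l,z in(("bolt_1",.072),("handle_1",.07),("fixture",0),("hinge_1",.046),("broken_bolt",0),("spare_bushing",0),("screwdriver",0)):
        for r in cams.landmark_of(p,l)[:5]: print(l,np.round(r["position"]),round(r["score"],2),np.round(atz(p,r["position"],z),4))
E
```

```text
top [ 0.53294871 -0.15885349  0.94028352] [ 0.04681831 -0.00391585 -0.99889575]
bolt_1 [208. 270.] 0.64 [0.5218 0.0211 0.072 ]
bolt_1 [264. 266.] 0.46 [ 0.531  -0.0689  0.072 ]
bolt_1 [319. 259.] 0.45 [ 0.5438 -0.1559  0.072 ]
handle_1 [326. 289.] 0.78 [ 0.4954 -0.1671  0.07  ]
handle_1 [214. 302.] 0.64 [0.4714 0.0099 0.07  ]
handle_1 [271. 297.] 0.61 [ 0.4809 -0.0805  0.07  ]
handle_1 [208. 231.] 0.51 [0.5841 0.0241 0.07  ]
handle_1 [267. 265.] 0.32 [ 0.5327 -0.0728  0.07  ]
fixture [269. 259.] 0.61 [ 0.5431 -0.0695  0.    ]
hinge_1 [316. 222.] 0.76 [ 0.6052 -0.1496  0.046 ]
hinge_1 [206. 234.] 0.62 [0.582  0.0324 0.046 ]
broken_bolt [287. 327.] 0.5 [ 0.4262 -0.1033  0.    ]
spare_bushing [298. 185.] 0.78 [ 0.6726 -0.1164  0.    ]
screwdriver [381. 243.] 0.72 [ 0.5739 -0.2619  0.    ]
side [ 0.48230888 -0.89806684  0.51167004] [ 0.10261093  0.85530703 -0.50785911]
bolt_1 [289. 214.] 0.63 [ 0.5331 -0.0733  0.072 ]
bolt_1 [278. 195.] 0.54 [0.5186 0.0069 0.072 ]
bolt_1 [304. 238.] 0.47 [ 0.5512 -0.1626  0.072 ]
handle_1 [255. 216.] 0.7 [ 0.4731 -0.0706  0.07  ]
handle_1 [271. 244.] 0.69 [ 0.4957 -0.1714  0.07  ]
handle_1 [248. 200.] 0.52 [ 0.4607 -0.0054  0.07  ]
fixture [297. 244.] 0.98 [ 0.5475 -0.0604  0.    ]
hinge_1 [323. 223.] 0.88 [ 0.5963 -0.0692  0.046 ]
hinge_1 [334. 246.] 0.77 [ 0.6029 -0.1504  0.046 ]
hinge_1 [309. 196.] 0.59 [0.5818 0.0442 0.046 ]
broken_bolt [232. 260.] 0.46 [ 0.4262 -0.1021  0.    ]
spare_bushing [368. 256.] 0.85 [ 0.6707 -0.12    0.    ]
screwdriver [329. 306.] 0.77 [ 0.5799 -0.2548  0.    ]
```

View pics/top0.png

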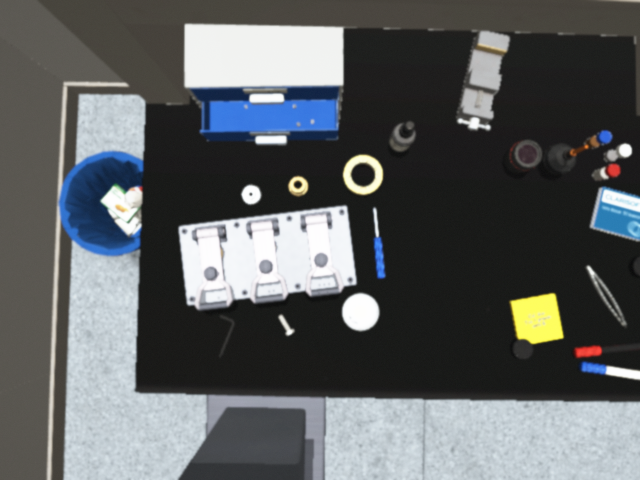

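View pics/side0.png

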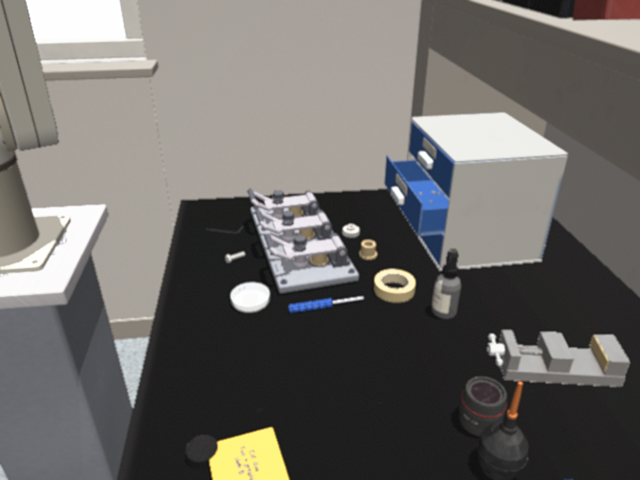

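```bash
cat > fit.py <<'E'
from h import *
from scipy.optimize import least_squares
obs=[]
for c in("top","side"):
    for k in range(2):
        p=cams.camera(c)
        for l,dx,z in(("bolt_1",0,.072),("handle_1",-.052,.07),("hinge_1",.066,.046)):
            for r in cams.landmark_of(p,l)[:6]:
                if r["score"]>.25: obs.append((p,np.array(r["position"]),dx,z,l))
def pts(q,dx,z):
    c,s=np.cos(q[2]),np.sin(q[2])
    return [np.array([q[0]+c*dx-s*y,q[1]+s*dx+c*y,z]) for y in(.09,0,-.09)]
def res(q):
    o=[]
    for p,uv,dx,z,l in obs:
        d=[np.array(proj(p,X))-uv for X in pts(q,dx,z)]
        o+=list(min(d,key=lambda v:v@v))
    return np.array(o)
s=least_squares(res,[.532,-.068,.12],loss="soft_l1",f_scale=1.5,diff_step=1e-4)
q=s.x;print(q,np.degrees(q[2]))
for (p,uv,dx,z,l),e in zip(obs,res(q).reshape(-1,2)): print(l,np.round(uv),np.round(e,1))
for n,dx,z in(("bolt",0,.072),("handle",-.052,.07),("hinge",.066,.046)): print(n,np.round(pts(q,dx,z),4))
for c in("top","side"):
    p=cams.camera(c);im=np.ascontiguousarray(p["color"][:,:,::-1]);im=cv2.resize(im,None,fx=3,fy=3,interpolation=cv2.INTER_CUBIC)
    for dx,z,col in((0,.072,(0,0,255)),(-.052,.07,(0,255,0)),(.066,.046,(255,0,0))):
        for X in pts(q,dx,z): cv2.drawMarker(im,tuple(int(round(3*v+1)) for v in proj(p,X)),col,0,9,1)
    u,v=proj(p,[q[0],q[1],.07]);u=int(3*u);v=int(3*v);cv2.imwrite(f"pics/fit_{c}.png",im[v-220:v+220,u-320:u+320])
E
python3 fit.py
```

```text
[ 0.53154511 -0.0696601   0.16013945] 9.175314861724235
bolt_1 [322. 263.] [-1.5 -5.1]
bolt_1 [266. 265.] [-0.9  0.6]
bolt_1 [210. 270.] [-0.5  3.3]
handle_1 [215. 306.] [-1.4 -0.2]
handle_1 [321. 289.] [4.2 0.4]
handle_1 [269. 297.] [0.1 0.3]
hinge_1 [208. 234.] [-1.  -0.4]
hinge_1 [262. 228.] [-0.4 -2.6]
hinge_1 [317. 218.] [-2.1  0.5]
bolt_1 [266. 262.] [-1.   3.2]
bolt_1 [322. 261.] [-0.7 -3.1]
handle_1 [324. 287.] [1.2 2.3]
handle_1 [213. 304.] [0.9 2. ]
handle_1 [268. 298.] [ 1.1 -0.6]
hinge_1 [207. 235.] [ 0.  -1.8]
hinge_1 [315. 218.] [-0.2  0.6]
hinge_1 [259. 226.] [ 2.4 -0.2]
hinge_1 [297. 186.] [18.3 32.2]
bolt_1 [301. 237.] [-0.4  0.6]
bolt_1 [278. 194.] [-0.5 -2.5]
handle_1 [258. 216.] [1.4 1.4]
handle_1 [268. 242.] [1.4 0.5]
hinge_1 [309. 198.] [0.5 1.2]
hinge_1 [320. 225.] [ 2.8 -4.1]
hinge_1 [336. 244.] [1.5 0.8]
bolt_1 [288. 213.] [ 0.3 -0.4]
bolt_1 [278. 193.] [-1.3 -0.7]
bolt_1 [301. 237.] [-0.9  0.6]
handle_1 [250. 193.] [0.5 3.2]
handle_1 [271. 243.] [-0.9 -0.1]
handle_1 [259. 216.] [0.4 1.6]
handle_1 [338. 247.] [-67.9  -3.9]
hinge_1 [336. 246.] [ 1.6 -1.1]
hinge_1 [323. 223.] [-0.4 -2.1]
hinge_1 [308. 198.] [1.6 1.3]
bolt [[ 0.5172  0.0192  0.072 ]
 [ 0.5315 -0.0697  0.072 ]
 [ 0.5459 -0.1585  0.072 ]]
handle [[ 0.4659  0.0109  0.07  ]
 [ 0.4802 -0.078   0.07  ]
 [ 0.4946 -0.1668  0.07  ]]
hinge [[ 0.5823  0.0297  0.046 ]
 [ 0.5967 -0.0591  0.046 ]
 [ 0.6111 -0.148   0.046 ]]
```

```bash
python3 -c "
import cv2,numpy as np
a=cv2.imread('pics/fit_top.png');b=cv2.imread('pics/fit_side.png');print(a.shape,b.shape)"
```

```text
(440, 640, 3) (440, 640, 3)
```

View pics/fit_top.png

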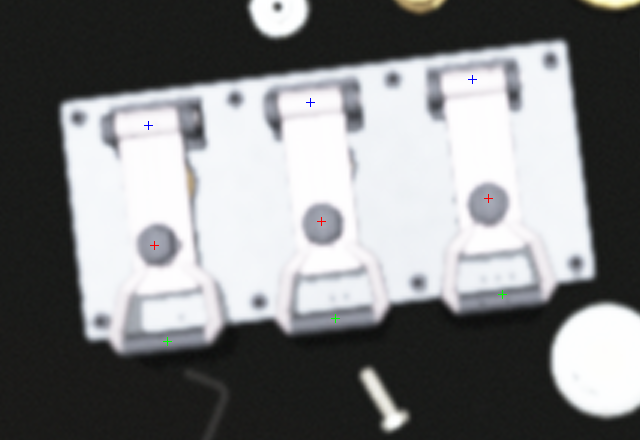

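View pics/fit_side.png

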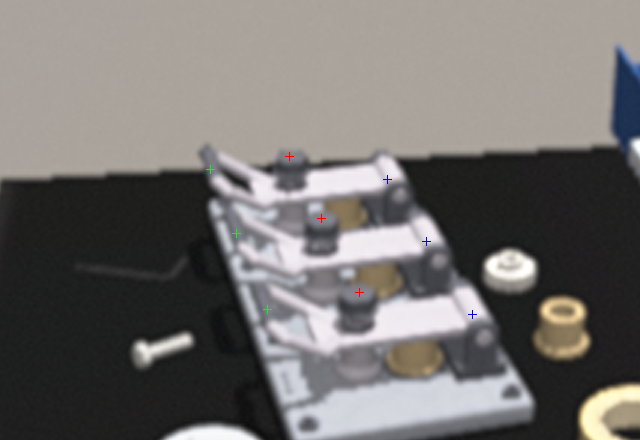

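```bash
cat > fit2.py <<'E'
from h import *
from scipy.optimize import least_squares
q0=[0.53154511,-0.0696601,0.16013945]
M={"top":{0:[(157,245),(323,224),(489,204)],-.052:[(164,341),(335,324),(503,299)]},
"side":{0:[(291,156),(322,217),(357,291)],-.052:[(208,153),(235,215),(268,296)]}}
def pts(q,dx,z):
    c,s=np.cos(q[2]),np.sin(q[2])
    return [np.array([q[0]+c*dx-s*y,q[1]+s*dx+c*y,z]) for y in(.09,0,-.09)]
Z={0:.072,-.052:.072}
P={c:cams.camera(c) for c in M}
obs=[]
for c in M:
    u,v=proj(P[c],[q0[0],q0[1],.07]);o=np.array([int(3*u)-320,int(3*v)-220])
    for dx in M[c]:
        for i,a in enumerate(M[c][dx]): obs.append((c,i,dx,(np.array(a)+o-1)/3.))
def res(q,cs=("top","side")): return np.concatenate([np.array(proj(P[c],pts(q,dx,Z[dx])[i]))-uv for c,i,dx,uv in obs if c in cs])
for cs in(("top",),("side",),("top","side")):
    s=least_squares(lambda q:res(q,cs),q0,diff_step=1e-4);q=s.x
    print(cs,q,np.degrees(q[2]));print(np.round(res(q,cs).reshape(-1,2),1).tolist())
for n,dx,z in(("bolt",0,.072),("handle",-.052,.07),("hinge",.066,.046)): print(n,np.round(pts(q,dx,z),4).tolist())
E
python3 fit2.py
```

```text
('top',) [ 0.5298778  -0.07065466  0.14282004] 8.182985764546585
[[-0.7, -0.1], [-0.1, 0.1], [0.5, -0.1], [0.7, 0.4], [-0.2, -0.8], [-0.2, 0.6]]
('side',) [ 0.53196988 -0.06175262  0.14956518] 8.569453715996547
[[-0.2, -1.8], [-0.3, -1.6], [0.0, -2.1], [1.1, 2.4], [0.4, 2.8], [-0.9, 0.6]]
('top', 'side') [ 0.53074117 -0.06922902  0.14627869] 8.381151529372737
[[-1.5, -0.4], [-1.0, -0.5], [-0.4, -0.9], [-0.0, -0.0], [-1.0, -1.4], [-1.0, -0.2], [-0.5, -0.2], [-0.7, 0.4], [-0.4, 0.3], [0.7, 4.0], [-0.2, 4.8], [-1.7, 3.0]]
bolt [[0.5176, 0.0198, 0.072], [0.5307, -0.0692, 0.072], [0.5439, -0.1583, 0.072]]
handle [[0.4662, 0.0122, 0.07], [0.4793, -0.0768, 0.07], [0.4924, -0.1658, 0.07]]
hinge [[0.5829, 0.0294, 0.046], [0.596, -0.0596, 0.046], [0.6092, -0.1486, 0.046]]
```

```bash
python3 -m crank '[[[-1,0.7,1,0,0,0,0.4],[-1,0.7,1,0,0,0,0.807],[-1,0.7,1,0,0,0,0.807],[-1,0.7,1,0,0,0,0.807],[-1,0.7,1,0,0,0,0.807],[-1,0.7,1,0,0,0,0.807],[-1,0.7,1,0,0,0,0.807]]]'; python3 -c "
from h import *
s=readout.state();print({k:np.round(s[k],4) for k in('time_s','joint_positions','eef_pos','ee_rot','wrist_force','finger_gap')});r=cv2.Rodrigues(s['ee_rot'])[0];print(r.round(3))"
```

```text
time_s: 2.78
eef_pos: [0.3567, -0.2503, 0.4048]
ee_rot: [2.048, 2.382, -0.0]
wrist_force: [-0.7, 0.7, -0.4]
finger_gap: 0.0001
{'time_s': np.float64(2.775), 'joint_positions': array([-0.6119,  0.1134, -0.1509,  1.3062, -0.    ,  0.8083]), 'eef_pos': array([ 0.3567, -0.2503,  0.4048]), 'ee_rot': array([ 2.0478,  2.3821, -0.    ]), 'wrist_force': array([-0.7089,  0.6549, -0.4305]), 'finger_gap': np.float64(0.0001)}
[[-0.15   0.989  0.   ]
 [ 0.989  0.15  -0.   ]
 [-0.     0.    -1.   ]]
```

```bash
cat > st.py <<'E'
from h import *
s=readout.state();print({k:np.round(s[k],4).tolist() for k in('time_s','joint_positions','eef_pos','ee_rot','wrist_force','finger_gap')})
E
python3 -m crank '[[[-1,0.8,1,-0.1,0,0,0],[-1,0.8,1,-0.2,0,0,0],[-1,0.8,1,-0.3,0,0,0],[-1,0.8,1,-0.5,0,0,0],[-1,0.8,1,-0.5,0,0,0],[-1,0.8,1,-0.5,0,0,0]]]'; python3 st.py
```

```text
time_s: 3.52
eef_pos: [0.5167, -0.0487, 0.3025]
ee_rot: [-2.042, -2.383, 0.004]
wrist_force: [-0.1, -0.5, 0.7]
finger_gap: -0.0003
{'time_s': 3.525, 'joint_positions': [-0.0939, 0.3469, -0.1246, 1.1038, -0.0001, 1.3229], 'eef_pos': [0.5167, -0.0487, 0.3025], 'ee_rot': [-2.0417, -2.383, 0.0042], 'wrist_force': [-0.123, -0.5447, 0.7162], 'finger_gap': -0.0003}
```

```bash
python3 -m crank '[[[-1,0.003,0.34,0,0,0,0],[-1,0.003,0.34,-0.15,0,0,0],[-1,0.003,0.34,-0.15,0,0,0]]]'
python3 - <<'E'
from h import *
o=[]
for c in("top","side"):
    p=cams.camera(c);u,v=proj(p,[.517,.019,.08]);im=np.ascontiguousarray(p["color"][:,:,::-1])
    for X in([.5173,.0193,.072],): cv2.circle(im,tuple(int(round(a)) for a in proj(p,X)),1,(0,0,255),-1)
    u,v=int(u),int(v);o.append(cv2.resize(im[v-60:v+60,max(u-65,0):u+65],(520,480),interpolation=cv2.INTER_CUBIC))
cv2.imwrite("pics/a1.png",cv2.resize(np.hstack(o),(800,369)))
E
```

```text
time_s: 3.9
eef_pos: [0.5161, 0.0192, 0.2717]
ee_rot: [-2.039, -2.382, 0.009]
wrist_force: [-0.1, 0.0, -0.0]
finger_gap: 0.0002
```

View pics/a1.png

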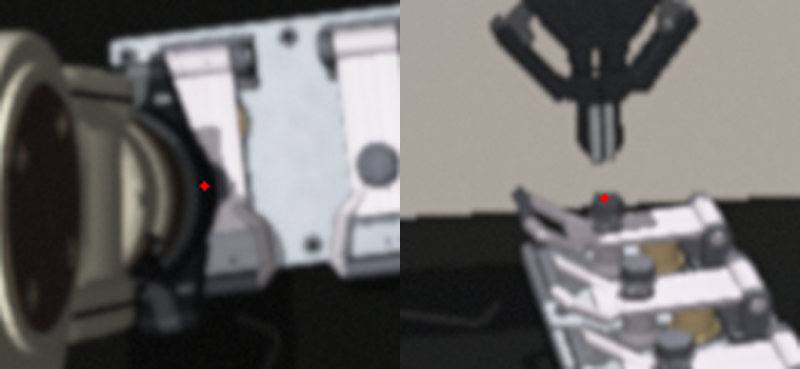

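```bash
python3 -m crank '[[[-1,0.012,0,-0.05,0,0,0],[-1,0.012,0,-0.10,0,0,0],[-1,0.012,0,-0.115,0,0,0],[-1,0.012,0,-0.12,0,0,0]]]'; sleep 0
```

```text
time_s: 4.5
eef_pos: [0.5196, 0.0182, 0.2492]
ee_rot: [-2.044, -2.381, 0.005]
wrist_force: [0.3, -0.1, 0.2]
finger_gap: 0.0002
```

```bash
python3 -m crank '[[[-1,0,0,-0.01,0,0,0],[-1,0,0,-0.01,0,0,0]]]'
```

```text
time_s: 4.75
eef_pos: [0.5196, 0.0182, 0.2471]
ee_rot: [-2.044, -2.382, 0.005]
wrist_force: [0.2, 0.3, 0.4]
finger_gap: -0.0003
```

```bash
python3 -m crank '[[[-1,0,0,-0.01,0,0,0],[-1,0,0,-0.01,0,0,0]]]'
```

```text
time_s: 5.0
eef_pos: [0.5197, 0.0183, 0.2452]
ee_rot: [-2.044, -2.382, 0.005]
wrist_force: [-0.5, 0.4, 0.9]
finger_gap: -0.0003
```

```bash
python3 -m crank '[[[-1,0,0,-0.008,0,0,0],[-1,0,0,-0.008,0,0,0]]]'
```

```text
time_s: 5.25
eef_pos: [0.5197, 0.0183, 0.2436]
ee_rot: [-2.044, -2.382, 0.004]
wrist_force: [-1.1, 0.2, 1.1]
finger_gap: -0.0002
```

```bash
python3 -m crank '[[[-1,0,0,-0.006,0,0,0],[-1,0,0,-0.006,0,0,0]]]'
```

```text
time_s: 5.5
eef_pos: [0.5197, 0.0183, 0.2424]
ee_rot: [-2.044, -2.382, 0.004]
wrist_force: [0.7, -0.5, 1.7]
finger_gap: -0.0001
```

```bash
python3 -m crank '[[[-1,0,0,-0.005,0,0,0],[-1,0,0,-0.005,0,0,0]]]'
```

```text
time_s: 5.75
eef_pos: [0.5197, 0.0183, 0.2414]
ee_rot: [-2.044, -2.382, 0.004]
wrist_force: [-0.7, 0.4, 1.8]
finger_gap: 0.0001
```

```bash
python3 -m crank '[[[-1,0,0,-0.005,0,0,0],[-1,0,0,-0.005,0,0,0]]]'
```

```text
time_s: 6.0
eef_pos: [0.5197, 0.0183, 0.2403]
ee_rot: [-2.044, -2.382, 0.004]
wrist_force: [-0.6, 0.5, 2.6]
finger_gap: -0.0002
```

```bash
python3 -m crank '[[[-1,0,0,-0.005,0,0,0],[-1,0,0,-0.005,0,0,0]]]'
```

```text
time_s: 6.25
eef_pos: [0.5197, 0.0183, 0.2393]
ee_rot: [-2.044, -2.382, 0.004]
wrist_force: [-0.4, 0.6, 2.9]
finger_gap: 0.0001
```

```bash
python3 -m crank '[[[-1,0,0,0.15,0,0,0],[-1,0.02,-0.2,0.15,0,0,0],[-1,0.057,-0.44,0.15,0,0,0],[-1,0.057,-0.44,0.1,0,0,0],[-1,0.057,-0.44,0.06,0,0,0],[-1,0.057,-0.44,0.045,0,0,0],[-1,0.057,-0.44,0.04,0,0,0]]]'
```

```text
time_s: 7.12
eef_pos: [0.5309, -0.0687, 0.2469]
ee_rot: [-2.041, -2.383, 0.005]
wrist_force: [0.4, 0.5, -0.0]
finger_gap: 0.0
```

```bash
python3 -m crank '[[[-1,0,0,-0.008,0,0,0],[-1,0,0,-0.008,0,0,0]]]'
```

```text
time_s: 7.38
eef_pos: [0.531, -0.0683, 0.2454]
ee_rot: [-2.04, -2.384, 0.005]
wrist_force: [0.3, -0.1, 0.0]
finger_gap: -0.0002
```

```bash
python3 -m crank '[[[-1,0,0,-0.005,0,0,0],[-1,0,0,-0.005,0,0,0]]]'
```

```text
time_s: 7.62
eef_pos: [0.5311, -0.0683, 0.2446]
ee_rot: [-2.04, -2.384, 0.005]
wrist_force: [-0.2, 0.1, 1.2]
finger_gap: 0.0002
```

```bash
python3 -m crank '[[[-1,0,0,-0.005,0,0,0],[-1,0,0,-0.005,0,0,0]]]'
```

```text
time_s: 7.88
eef_pos: [0.5311, -0.0683, 0.244]
ee_rot: [-2.041, -2.384, 0.004]
wrist_force: [-1.1, 1.0, 4.4]
finger_gap: 0.0002
```

```bash
python3 -m crank '[[[-1,0,0,-0.003,0,0,0],[-1,0,0,-0.003,0,0,0]]]'
```

```text
time_s: 8.12
eef_pos: [0.531, -0.0684, 0.2438]
ee_rot: [-2.041, -2.384, 0.004]
wrist_force: [-2.4, 0.8, 4.6]
finger_gap: -0.0002
```

```bash
python3 -m crank '[[[-1,0,0,0.13,0,0,0],[-1,0.02,-0.2,0.13,0,0,0],[-1,0.065,-0.45,0.13,0,0,0],[-1,0.065,-0.45,0.08,0,0,0],[-1,0.065,-0.45,0.03,0,0,0],[-1,0.065,-0.45,0.015,0,0,0],[-1,0.065,-0.45,0.01,0,0,0]]]'
```

```text
time_s: 9.0
eef_pos: [0.5438, -0.1573, 0.2453]
ee_rot: [-2.038, -2.385, 0.005]
wrist_force: [0.2, -0.1, 0.6]
finger_gap: 0.0001
```

```bash
python3 -m crank '[[[-1,0,0,-0.007,0,0,0],[-1,0,0,-0.007,0,0,0]]]'
```

```text
time_s: 9.25
eef_pos: [0.544, -0.157, 0.2445]
ee_rot: [-2.038, -2.386, 0.004]
wrist_force: [-0.6, -0.6, 2.5]
finger_gap: 0.0
```

```bash
python3 -m crank '[[[-1,0,0,-0.006,0,0,0],[-1,0,0,-0.006,0,0,0]]]'
```

```text
time_s: 9.5
eef_pos: [0.544, -0.1569, 0.2439]
ee_rot: [-2.038, -2.387, 0.003]
wrist_force: [-1.0, 0.1, 5.6]
finger_gap: 0.0002
```

```bash
python3 -m crank '[[[-1,0,0,0.3,0,0,0],[-0.39,-0.2,0.2,0.35,0,0,0],[-0.39,-0.4,0.4,0.35,0.012,-0.08,0],[-0.39,-0.6,0.6,0.3,0.024,-0.16,0],[-0.39,-0.8,0.785,0.2,0.037,-0.252,-0.008],[-0.39,-0.805,0.785,0.13,0.037,-0.252,-0.008],[-0.39,-0.805,0.785,0.13,0.037,-0.252,-0.008]]]';python3 st.py
python3 - <<'E'
from h import *
o=[]
for c in("top","side"):
    p=cams.camera(c);u,v=proj(p,[.45,.01,.1]);im=np.ascontiguousarray(p["color"][:,:,::-1])
    u,v=int(u),int(v);o.append(cv2.resize(im[v-60:v+60,max(u-65,0):u+65],(520,480),interpolation=cv2.INTER_CUBIC))
cv2.imwrite("pics/b1.png",cv2.resize(np.hstack(o),(800,369)))
E
```

```text
time_s: 10.38
eef_pos: [0.3817, 0.0005, 0.2691]
ee_rot: [1.864, 2.158, 0.431]
wrist_force: [1.4, 0.0, 0.3]
finger_gap: 0.0263
{'time_s': 10.375, 'joint_positions': [-0.02, -0.0137, -0.7302, 0.4642, 0.0627, 1.4176], 'eef_pos': [0.3817, 0.0005, 0.2691], 'ee_rot': [1.8644, 2.1575, 0.4308], 'wrist_force': [1.3816, 0.0421, 0.2503], 'finger_gap': 0.0263}
```

View pics/b1.png

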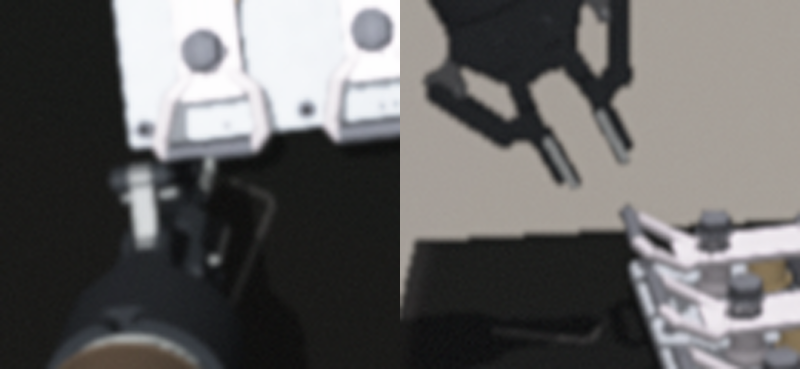

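Run:
```python
from h import *
s=readout.state();r=cv2.Rodrigues(s['ee_rot'])[0];print(r.round(3), s['eef_pos']+.155*r[:,2])
o=[]
B=[.4658,.0118,.07]
for c in("top","side"):
    p=cams.camera(c);
    for q in cams.landmark_of(p,"handle_1")[:4]: print(c,np.round(q["position"],1),round(q["score"],2),atz(p,q["position"],.07).round(4))
    print(proj(p,B))
    im=np.ascontiguousarray(p["color"][:,:,::-1]);u,v=proj(p,B);u=int(u);v=int(v)
    im=im[v-30:v+30,u-40:u+40];im=cv2.resize(im,None,fx=5,fy=5,interpolation=cv2.INTER_CUBIC)
    f=s['eef_pos']
    y=np.array([-np.sin(.145),np.cos(.145),0])
    for X,col in((B,(0,0,255)),(B+.023*y,(0,255,0)),(B-.023*y,(0,255,0)),(f+.173*r[:,2]+.013*r[:,1],(255,0,0)),(f+.173*r[:,2]-.013*r[:,1],(255,0,0))):
        a=proj(p,X);cv2.drawMarker(im,(int(5*(a[0]-u+40)+2),int(5*(a[1]-v+30)+2)),col,0,9,1)
    o.append(im)
cv2.imwrite("pics/b2.png",np.hstack(o))
```

```text
[[-0.144  0.912  0.385]
 [ 0.99   0.133  0.054]
 [-0.002  0.389 -0.921]] [0.44426448 0.00838596 0.12830822]
top [323.6 287.8] 0.82 [ 0.4976 -0.164   0.07  ]
top [216.  306.4] 0.64 [0.4644 0.0072 0.07  ]
(np.float64(213.1372102751423), np.float64(305.48228158396375))
side [268.2 240.1] 0.88 [ 0.4924 -0.1576  0.07  ]
side [250.9 193.4] 0.63 [0.4666 0.0235 0.07  ]
side [257.1 214.7] 0.63 [ 0.4764 -0.0661  0.07  ]
(np.float64(250.556269687873), np.float64(196.06745857810205))
```

View pics/b2.png

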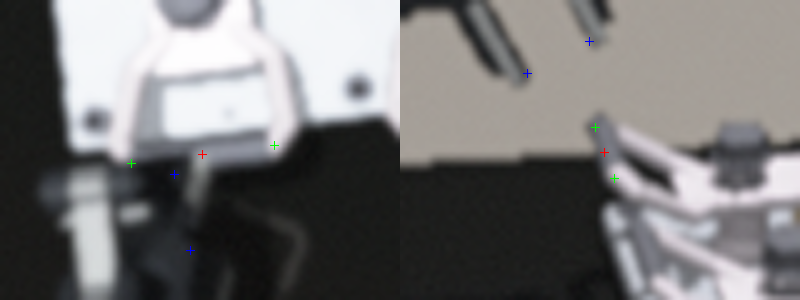

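```bash
python3 -m crank '[[[-0.39,0.04,0.005,-0.08,0,0,0],[-0.39,0.07,0.01,-0.16,0,0,0],[-0.39,0.09,0.015,-0.22,0,0,0],[-0.39,0.107,0.017,-0.27,0,0,0],[-0.39,0.107,0.017,-0.29,0,0,0],[-0.39,0.107,0.017,-0.29,0,0,0]]]'
python3 - <<'E'
from h import *
s=readout.state();r=cv2.Rodrigues(s['ee_rot'])[0];print(s['eef_pos']+.155*r[:,2],s['wrist_force'])
o=[]
for c in("top","side"):
    p=cams.camera(c);u,v=proj(p,[.4658,.0118,.07]);im=np.ascontiguousarray(p["color"][:,:,::-1])
    u,v=int(u),int(v);o.append(cv2.resize(im[v-30:v+30,u-40:u+40],None,fx=5,fy=5,interpolation=cv2.INTER_CUBIC))
cv2.imwrite("pics/c1.png",np.hstack(o))
E
```

```text
time_s: 11.42
eef_pos: [0.4058, 0.003, 0.2126]
ee_rot: [1.865, 2.153, 0.433]
wrist_force: [-0.1, 0.6, 0.3]
finger_gap: 0.0259
[0.4653039  0.01140345 0.06969928] [-0.11345298  0.58343067  0.33758584]
```

View pics/c1.png

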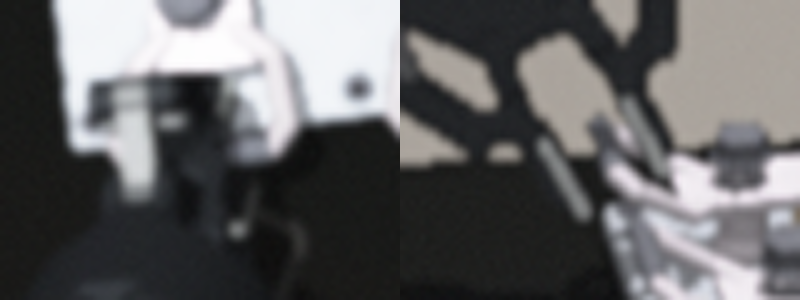

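The side view shows the bar (near 603,145) between the front pad (560,180) and the back pad (645,140), with no contact force. Closing the fingers now.

```bash
python3 -m crank '[[[-1,0,0,0,0,0,0],[-1,0,0,0,0,0,0],[-1,0,0,0,0,0,0],[-1,0,0,0,0,0,0]]]'
python3 - <<'E'
from h import *
s=readout.state();r=cv2.Rodrigues(s['ee_rot'])[0];T=s['eef_pos'];print("pinch",T+.155*r[:,2],s['wrist_force'])
yaw=.145;y=np.array([-np.sin(yaw),np.cos(yaw),0]);x=np.array([np.cos(yaw),np.sin(yaw),0])
B=T+.155*r[:,2];H=B+.118*x+[0,0,-.024]
for th in np.arange(.1,1.0,.1):
    A=cv2.Rodrigues(y*th)[0];d=H+A@(T-H)-T
    print(round(th,2),(d/.2).round(3),(y*th/(np.pi/2)).round(3), (T+d).round(3))
E
```

```text
time_s: 12.02
eef_pos: [0.4068, 0.0031, 0.2139]
ee_rot: [1.862, 2.151, 0.436]
wrist_force: [1.6, 1.3, 3.5]
finger_gap: 0.0076
pinch [0.46678922 0.01154728 0.07120633] [1.56296368 1.33920545 3.54771181]
0.1 [0.087 0.013 0.085] [-0.009  0.063  0.   ] [0.424 0.006 0.231]
0.2 [0.181 0.026 0.161] [-0.018  0.126  0.   ] [0.443 0.008 0.246]
0.3 [0.283 0.041 0.227] [-0.028  0.189  0.   ] [0.463 0.011 0.259]
0.4 [0.391 0.057 0.282] [-0.037  0.252  0.   ] [0.485 0.015 0.27 ]
0.5 [0.503 0.074 0.326] [-0.046  0.315  0.   ] [0.507 0.018 0.279]
0.6 [0.62  0.091 0.359] [-0.055  0.378  0.   ] [0.531 0.021 0.286]
0.7 [0.739 0.108 0.379] [-0.064  0.441  0.   ] [0.555 0.025 0.29 ]
0.8 [0.86  0.126 0.388] [-0.074  0.504  0.   ] [0.579 0.028 0.291]
0.9 [0.98  0.143 0.384] [-0.083  0.567  0.   ] [0.603 0.032 0.291]
```

```bash
python3 -m crank '[[[-1,0.043,0.006,0.043,-0.005,0.032,0],[-1,0.087,0.013,0.085,-0.009,0.063,0],[-1,0.132,0.02,0.123,-0.014,0.095,0],[-1,0.181,0.026,0.161,-0.018,0.126,0],[-1,0.181,0.026,0.161,-0.018,0.126,0]]]'
python3 - <<'E'
from h import *
o=[]
for c in("top","side"):
    p=cams.camera(c);u,v=proj(p,[.4758,.0118,.08]);im=np.ascontiguousarray(p["color"][:,:,::-1])
    u,v=int(u),int(v);o.append(cv2.resize(im[v-30:v+30,u-40:u+40],None,fx=5,fy=5,interpolation=cv2.INTER_CUBIC))
cv2.imwrite("pics/d1.png",np.hstack(o))
E
```

```text
time_s: 12.65
eef_pos: [0.4432, 0.0084, 0.2457]
ee_rot: [1.963, 2.269, 0.227]
wrist_force: [2.8, 0.4, -1.7]
finger_gap: 0.0073
```

View pics/d1.png

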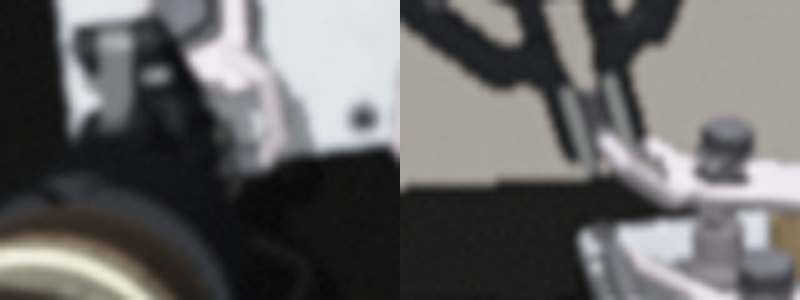

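```bash
python3 -m crank '[[[-1,0.102,0.015,0.066,-0.01,0.063,0],[-1,0.21,0.031,0.121,-0.019,0.126,0],[-1,0.322,0.048,0.165,-0.028,0.189,0],[-1,0.439,0.065,0.198,-0.037,0.252,0],[-1,0.439,0.065,0.198,-0.037,0.252,0]]]'; python3 st.py
python3 - <<'E'
from h import *
o=[]
for c in("top","side"):
    p=cams.camera(c);save(p,"e_"+c+".png")
E
```

```text
time_s: 13.38
eef_pos: [0.53, 0.0212, 0.2832]
ee_rot: [-1.962, -2.269, 0.236]
wrist_force: [-3.0, -0.5, -0.3]
finger_gap: 0.0079
{'time_s': 13.375, 'joint_positions': [0.0454, 0.4731, 0.0034, 1.3055, -0.0224, 1.474], 'eef_pos': [0.53, 0.0212, 0.2832], 'ee_rot': [-1.9624, -2.2686, 0.2362], 'wrist_force': [-2.9874, -0.4866, -0.3281], 'finger_gap': 0.0079}
```

View pics/e_side.png

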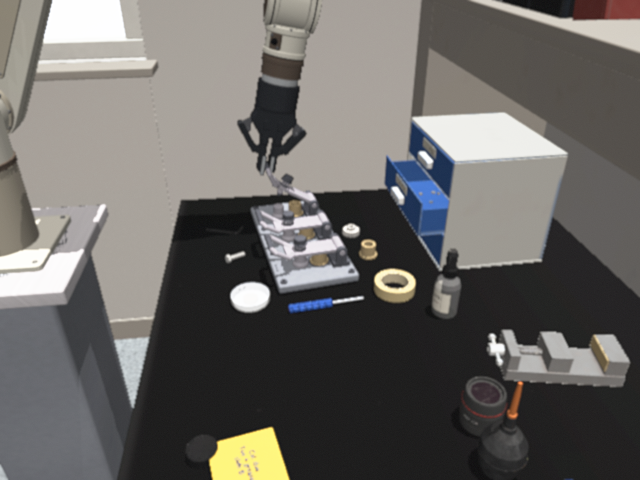

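```bash
python3 -m crank '[[[-1,0.06,0.009,0.012,-0.005,0.032,0],[-1,0.119,0.017,0.02,-0.009,0.063,0],[-1,0.18,0.026,0.026,-0.014,0.095,0],[-1,0.24,0.035,0.029,-0.019,0.126,0],[-1,0.30,0.043,0.028,-0.023,0.158,0],[-1,0.36,0.052,0.025,-0.028,0.189,0],[-1,0.36,0.052,0.025,-0.028,0.189,0],[-1,0.36,0.052,0.025,-0.028,0.189,0]]]'; python3 st.py
python3 - <<'E'
from h import *
for c in("top","side"):
    p=cams.camera(c);save(p,"f_"+c+".png")
p["color"].shape
u,v=proj(p,[.52,0,.12]);u,v=int(u),int(v);im=np.ascontiguousarray(p["color"][:,:,::-1])
cv2.imwrite("pics/f_crop.png",cv2.resize(im[v-60:v+80,u-70:u+100],None,fx=4,fy=4,interpolation=cv2.INTER_CUBIC))
s=readout.state();r=cv2.Rodrigues(s['ee_rot'])[0];P=s['eef_pos']+.155*r[:,2]
H=np.array([.4668,.0115,.0712])+.118*np.array([.9895,.1445,0])-[0,0,.024]
d=P-H;dx=-(d[0]*.9895+d[1]*.1445);print("theta",np.arctan2(d[2],dx)-np.arctan2(.024,.118),np.hypot(dx,d[2]))
E
```

```text
time_s: 14.48
eef_pos: [0.6003, 0.0314, 0.2882]
ee_rot: [-1.808, -2.09, 0.54]
wrist_force: [-5.0, 0.1, 2.1]
finger_gap: 0.0076
{'time_s': 14.475, 'joint_positions': [0.0614, 0.7517, 0.4463, 1.7676, -0.0423, 1.4987], 'eef_pos': [0.6003, 0.0314, 0.2882], 'ee_rot': [-1.8081, -2.0899, 0.5401], 'wrist_force': [-4.99, 0.0891, 2.1213], 'finger_gap': 0.0076}
theta 0.8710441700295948 0.12012408821265458
```

View pics/f_crop.png

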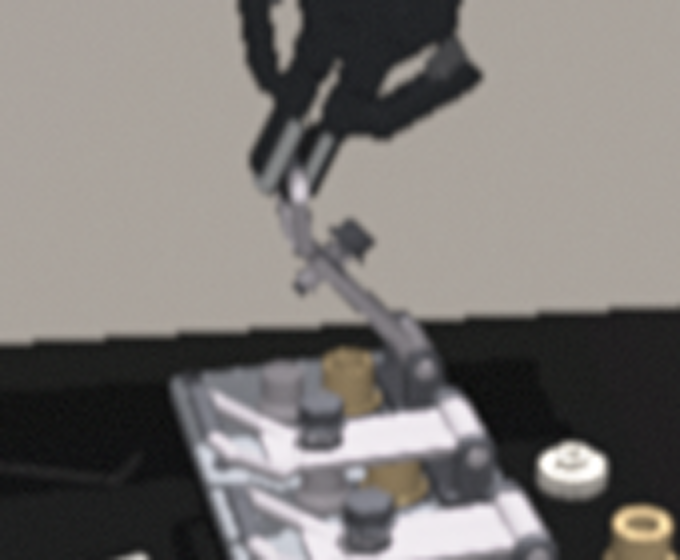

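View pics/f_top.png

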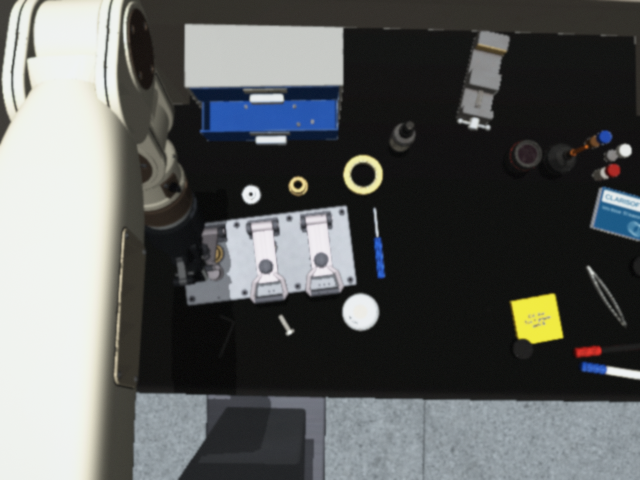

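The strap stands at about 0.87 rad with the bar between the pads. The other two straps are shut and the bystanders haven't moved. I'll hold for a moment to check everything is still, then hand in.

```bash
python3 -m crank '[[[-1,0,0,0,0,0,0],[-1,0,0,0,0,0,0]]]'
python3 - <<'E'
from h import *
print(abs(readout.state()["qd"]).max())
print(bot.sign_off())
E
```

```text
time_s: 14.82
eef_pos: [0.6004, 0.0314, 0.2885]
ee_rot: [-1.809, -2.091, 0.539]
wrist_force: [-3.3, 0.2, 1.0]
finger_gap: 0.0075
0.006737820667592459
the job is handed in; nothing more can be done
None
```

The loose bolt is on the left station. Its strap is now held open at about 0.87 rad (50°), and I handed the job in at 14.8 s.

- **Taps, left to right:** The left bolt sank about 6 mm while the force rose slowly to only 2.9 N. The middle one reached 4.6 N and the right one 5.6 N, each within about 1–1.5 mm, so both are tight.
- **Lift:** I gripped the left handle bar between the pads and swung the strap up along its hinge arc.
- **Last checks:**
    - The angle comes from the grip position, which lay 120.1 mm from the hinge, matching the 120 mm arc.
    - The pictures show the other two straps shut and the bystanders apparently where they were.
    - The arm was still, with the fastest joint under 0.007 rad/s.
- **Disagreements:**
    - The finger gap read 7.5 mm on the 10 mm bar, and I can't explain that. The grip held through the whole lift and the pictures show the bar between the pads.
    - Before the grasp, the bars' height in the side picture was 3–5 pixels off my fitted pose. The grasp worked anyway.

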